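# Set and stamp the batch number

### The arm

A 6-joint arm with a two-finger parallel gripper is mounted at the origin on the work surface. World frame = base frame: x ahead of the robot, y to its left, z up, the work surface at z = 0. Lengths are in mm, angles in rad, forces in N, time in s.
With the tool pointing down it reaches from about 275 to 750 mm from the base axis. Payload 10.2 kg.
Tool frame: the origin (TCP) lies midway between the tips of the shut fingers; the grasp point (between the pads) lies 19 mm behind it; z points along the fingers, y is the direction in which the jaws open and shut (so a half turn about z gives the same grasp; the last joint's range is limited). The gripper opens to 85 mm and grips with 20 to 120 N. Pads are 22 mm wide; open, the fingers measure 114 mm over their backs; the gripper's body (76 mm by 85 mm) begins 54 mm behind the grasp point. The pads swing forward as they close: fully open they stand 13 mm farther back than shut.
Start: joints at [-1.491, 0.313, 1.498, -0, 1.331, -0.223], TCP at [156.539, -501.125, 231.294] pointing down, gripper open.
Joint ranges: [-2.94, 2.94], [-0.97, 2.17], [0.19, 2.56], [-1.23, 4.37], [0.02, 3.11], [-2.88, 2.88]. Speed limits (rad/s): [2.39, 2.39, 3.01, 3.14, 3.14, 3.14].

### API

Orientations are given as a unit quaternion [w, x, y, z].
In Python, from rig import ctrl, capture, calibration, order gives the robot as it stands.
- The arm moves only by the tool jog_arm, never from a script. Its argument "rows" is a list that holds one entry, the list of rows, each a list of 6 numbers: the shift along the tool's x, y, z as a fraction of full scale, then the turn, a rotation vector about the tool's x, y, z as a fraction of full scale. In form: [[[x, y, z, ax, ay, az], ...]]. A call has 1 to 8 rows; each row is the pose to reach, as a shift and turn from the pose commanded when the call began, along the tool's axes at that moment; what a row does not reach only later rows make up. Full scale, the value 1, is 0.15 m for a shift and pi/2 rad for a turn. A row lasts 1/12 s, in which the tool goes at most 41.7 mm and 7.16 degrees, less where a joint would pass 70% of its speed; a pose out of reach is approached as far as the arm can. A call with a number of a shift or a turn outside -1 to 1 is refused whole. A call with a gripper value outside its range is refused whole. "jaw" is the gripper command: -1 is fully open, 1 is shut, values between are in proportion, set as the call begins (left out, the last holds). The fingers move at their own pace and stop on an object; "grip_force" is the grip in N (left out, the last holds). Time passes only in rows, so rows that repeat a pose let the fingers close. It gives the time, the measured TCP pose, the force and the opening at its end, in the units of the state.
- ctrl.sense(): the state, without advancing time (a new reading comes with each control period).
- capture(name): name is "side" or "top" or "wrist"; returns the picture (480x640x3 uint8, red, green, blue); there is no depth.
- calibration(name): a dict with "fov_y" (degrees; the focal length in pixels is half the picture's height over the tangent of half this angle, whatever the lens; pixels are square), "cx", "cy" (the principal point, pixels), "k1" (the pictures are not rectified: a ray, as slopes to the right and down, at radius r is drawn at 1 + k1 r^2 times it, then the intrinsics apply), "view" (4x4, takes a point from world to camera coordinates); the wrist camera has in their place "mount" (4x4, takes a point from camera to tool coordinates, whose origin is the TCP and whose axes are the flange's). Camera axes: x right, y down, z forward; pixel columns grow to the right and rows downward; lengths in mm; the calibration is good to about 2 mm. A picture is of the moment at which its call begins: read the wrist's pose just before it. calibration takes no time and is no camera call.
- order.finish_job(): hands the job in, once; it reports no verdict.
The state is a dict: "time_s": time; "joints": joint angles; "dq": joint speeds; "tau": joint torques, N m; "eef_pos": TCP position; "ee_rot": TCP orientation; "force": force on the tool from outside, world axes, zero at the start; "wrist_torque": the same for the moment, N m; "grip_width": opening from 0.0 (shut) to 1.0 (fully open).
Only numpy, scipy, OpenCV 4.12 (cv2) and the standard library are available. Lean on these libraries where they do the work, as an engineer would, in place of code of your own. Each camera call takes 0.05 s, during which the arm holds its last target.

### The job

Set the three thumbwheels of the grey marker to batch number 4-2-5, read from left to right as seen from the robot's side, each digit squarely on top; roll them with a light finger, for their axles are delicate. Only when the number is right, press the red plunger fully down, without ramming it, to stamp the mould and let it come up again. Leave the things standing around alone.

Things in the scene. Friction and masses are not known exactly. Their poses are not given: they have to be found in the camera images.
- marker: The bench marker: a grey press standing on levelling feet that lift it 4 to 20 mm off the bench, 180 (x) by 215 (y) by 105 mm high without the feet, with a white plaster mould half in its bed. Origin: centre of its underside; x points across it from the robot's side to the far side, y to the robot's left along the row of wheels, z up. Its flat top is 105 mm above the origin.
- wheel1_top (a point): Top of the rim of the left thumbwheel (seen from the robot's side), a fixed point of the marker straight above the axle, 125 mm above the marker's origin; axes as the marker's. The three wheels stand in a row along the marker's y, 55 mm apart. Each is a smooth disc, 48 mm in diameter, 26 mm wide, its axle along the marker's y, 25 mm to the robot's side of the marker's centre.
- wheel2_top (a point): The same for the middle wheel. All wheels stand 20 mm proud of the marker's top on sprung, delicate axles: a wheel gives way downwards about 1 mm per 6 N, 4 mm at most. Pressing one with more than 12 N harms it.
- wheel3_top (a point): The same for the right wheel. Turning a wheel takes about 2.5 N along its rim: a fingertip of the closed gripper laid on its top and pressed with 4 to 8 N turns it when drawn along the marker's x; with less, or when drawn much faster than 25 mm/s, it slips.
- wheel1 (a joint): Turn of the left wheel, rad, from a stop at -0.25 to a stop at 5.49; it grows as the wheel's top rolls away from the robot (marker's +x) and stays where it is left. Digit d is squarely on top, level with the red index marks, at (d - 1) x 1.047.
- wheel2 (a joint): Turn of the middle wheel, as for the left one. Each wheel bears six digits, a sixth of a turn each, shown as white or black pips on a coloured field: 1 white, 2 yellow, 3 red, 4 green, 5 blue, 6 black. The digit uppermost is the one set.
- wheel3 (a joint): Turn of the right wheel, as for the left one.
- plunger_top (a point): Centre of the top of the plunger, a round red push button of 40 mm diameter in a dark ring, 45 mm beyond the marker's centre (70 mm beyond the wheels' axis), its top 24 mm above the marker's top. Pressed straight down it stamps the number into the mould.
- plunger (a joint): Travel of the plunger, m: 0 up, 0.008 fully down, against a spring that needs about 10 N when fully down; it rises by itself.
- cup_mid (a point): Middle of a loose terracotta cup, 72 mm across and 80 mm high, standing on the bench beside the marker.
- jar_mid (a point): Middle of a loose blue jar with a white lid, 60 mm across and 85 mm high, standing on the bench beside the marker.
- mould_mid (a point): Middle of a loose white plaster mould half, 90 by 70 by 50 mm, lying on the bench beside the marker.

How it is judged (in metres and radians):
On the way, in this order (a step that is already met when the one before it is completed fails the run):
1. the wheels show 4-2-5, each within 0.17 rad (value of joint wheel1 between 2.972 and 3.312 rad and value of joint wheel2 between 0.877 and 1.217 rad and value of joint wheel3 between 4.019 and 4.359 rad), for 0.2 s.
2. the plunger is pressed fully down (over 6.8 mm of its 8 mm) (value of joint plunger above 0.0068 m), for 0.05 s.
At the end, for the whole second after the job is handed in: All three wheels show 4-2-5 within 0.17 rad of square, and the plunger is up again (under 2 mm) (all of step 1 and value of joint plunger below 0.002 m); the robot touches nothing.
It fails at once if a wheel is pressed with more than 12 N (contact force between anything else and wheel1 above 12 N or contact force between anything else and wheel2 above 12 N or contact force between anything else and wheel3 above 12 N).
It fails at once if the plunger is pressed while the number is not set (value of joint plunger above 0.004 m and not (value of joint wheel1 between 2.972 and 3.312 rad and value of joint wheel2 between 0.877 and 1.217 rad and value of joint wheel3 between 4.019 and 4.359 rad)).
It fails at once if the plunger is rammed with more than 30 N (contact force between anything else and plunger above 30 N).
It fails at once if a bystander is moved by more than 20 mm (distance of any of cup_mid, jar_mid, mould_mid from where it was at the start of the episode above 0.02 m).
It also fails if it takes over 72 s, if anything falls off the work surface, if the arm or the gripper's body presses on something with over 40 N, if the wrist force passes 120 N, or if a joint passes its speed limit or range.

## Working session

There is one attempt and no reset: what is moved stays moved. The work goes in short steps, Python scripts to look and compute and a tool call to move; the robot and the scene stay as the last step left them, time stands still between calls to the robot, and variables do not carry over. Pictures are saved under pics/ and viewed, and the job is handed in when it is done.

Besides the shell and the picture viewer there is one more tool, called as name(argument=value, ...) on one line, values as JSON. jog_arm: Moves the arm, as the interface text tells. Shift numbers are shares of 0.15 m and turn numbers shares of pi/2 rad, none past 1 either way. Its arguments: {"type":"object","properties":{"rows":{"type":"array","items":{"type":"array","items":{"type":"array","items":{"type":"number"}}}},"jaw":{"type":"number"},"grip_force":{"type":"number"}},"required":["rows"]}

```bash
ls; mkdir -p pics
python3 - <<'E'
from rig import ctrl,capture,calibration
import cv2
s=ctrl.sense(); print(s)
for n in ("side","top","wrist"):
    c=calibration(n); print(n,c)
    cv2.imwrite(f"pics/{n}0.png",capture(n)[:,:,::-1])
E
```

```text
pics
{'time_s': 0.0, 'joints': array([-1.49139666e+00,  3.13479521e-01,  1.49847904e+00,  1.14474062e-05,
        1.33100090e+00, -2.23401080e-01]), 'dq': array([ 7.38794655e-04,  1.19723488e-03, -3.44519577e-05, -7.88805529e-04,
        5.75457108e-05,  4.98334631e-04]), 'tau': array([ 1.39280863e-03, -4.12263143e+01, -2.59742725e+01, -1.02391359e-04,
        4.13861009e-03,  5.63182700e-08]), 'eef_pos': array([ 156.52074884, -500.84044328,  230.70418062]), 'ee_rot': array([-6.81233600e-04,  9.88560814e-01,  1.50821249e-01,  5.47076757e-05]), 'force': array([ 0.68475803, -0.20234624,  0.83995853]), 'wrist_torque': array([ 0.04341222, -0.01370013,  0.00407649]), 'grip_width': 0.9982229064896532}
side {'fov_y': 54.75843304529022, 'cx': 318.78237194646215, 'cy': 239.34570480180864, 'k1': -0.03397173888790173, 'view': array([[ 9.94141279e-01, -1.05418458e-01,  2.38760645e-02,
        -5.62286482e+02],
       [-3.23664125e-02, -5.01093574e-01, -8.64787630e-01,
         1.34500865e+02],
       [ 1.03128721e-01,  8.58948298e-01, -5.01569823e-01,
         8.35043946e+02],
       [ 0.0000000
[... 295 characters left out ...]
01,  4.89020289e-03, -1.85600923e-01,
         5.66610325e+02],
       [ 1.85557208e-01, -8.24591740e-03, -9.82598864e-01,
         1.34252892e+03],
       [ 0.00000000e+00,  0.00000000e+00,  0.00000000e+00,
         1.00000000e+00]])}
wrist {'fov_y': 66.28403419498133, 'cx': 314.1616884463375, 'cy': 242.16367104203613, 'k1': 0.002340662297813191, 'mount': array([[-1.41018288e-03, -9.59402913e-01, -2.82035569e-01,
         7.12237657e+01],
       [ 9.99998999e-01, -1.38593927e-03, -2.85450867e-04,
        -3.33015710e-01],
       [-1.17021777e-04, -2.82035689e-01,  9.59403907e-01,
        -1.43045444e+02],
       [ 0.00000000e+00,  0.00000000e+00,  0.00000000e+00,
         1.00000000e+00]])}
```

View pics/top0.png

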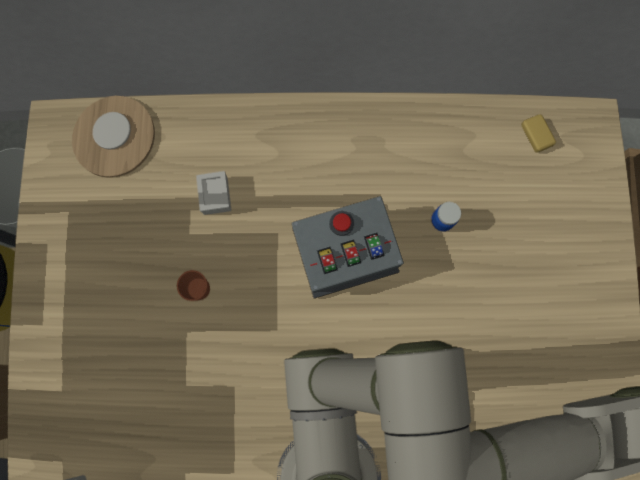

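View pics/side0.png

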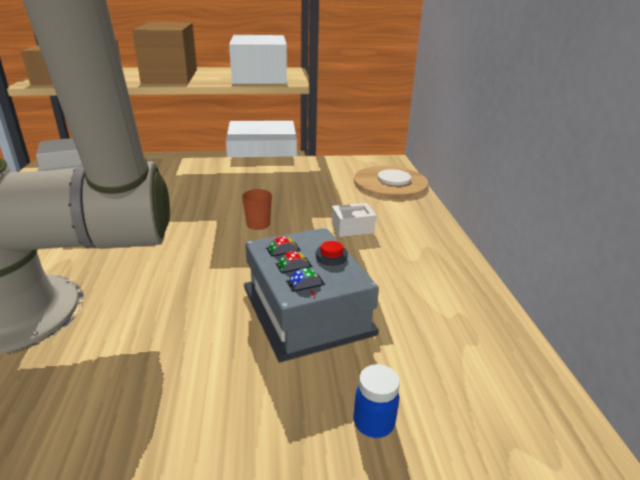

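The top view shows the marker around (347,247), with the plunger at (342,222) and wheels near (327,260), (351,253) and (375,246). The side view shows the same, with the plunger at (332,252). The jar is right of the marker, and the cup and mould are left. Next I'll measure the marker more exactly.

```bash
cat > h.py <<'E'
import numpy as np,cv2
from rig import ctrl,capture,calibration
def intr(c):
    f=240/np.tan(np.radians(c['fov_y']/2)); return f
def cam_pose(name,state=None):
    c=calibration(name)
    if 'view' in c:
        V=np.array(c['view']); return c,np.linalg.inv(V)
    w,x,y,z=state['ee_rot']
    from scipy.spatial.transform import Rotation as R
    T=np.eye(4);T[:3,:3]=R.from_quat([x,y,z,w]).as_matrix();T[:3,3]=state['eef_pos']
    return c,T@np.array(c['mount'])
def ray(name,u,v,state=None):
    c,P=cam_pose(name,state); f=intr(c)
    d=np.array([(u-c['cx'])/f,(v-c['cy'])/f]); s=d.copy()
    for _ in range(30): s=d/(1+c['k1']*(s@s))
    r=P[:3,:3]@np.array([s[0],s[1],1]); return P[:3,3],r/np.linalg.norm(r)
def onz(name,u,v,z,state=None):
    o,r=ray(name,u,v,state); return o+r*(z-o[2])/r[2]
def tri(rs):
    A=np.zeros((3,3));b=np.zeros(3)
    for o,r in rs:
        M=np.eye(3)-np.outer(r,r);A+=M;b+=M@o
    p=np.linalg.solve(A,b); return p,[np.linalg.norm((np.eye(3)-np.outer(r,r))@(p-o)) for o,r in rs]
def proj(name,p,state=None):
    c,P=cam_pose(name,state);f=intr(c)
    q=np.linalg.inv(P)@np.append(p,1);s=q[:2]/q[2];s=s*(1+c['k1']*(s@s));return s*f+[c['cx'],c['cy']]
E
python3 - <<'E'
import cv2,numpy as np
from h import *
t=cv2.imread('pics/top0.png');s=cv2.imread('pics/side0.png')
a=cv2.resize(t[185:305,280:415],None,fx=5,fy=5,interpolation=cv2.INTER_CUBIC)
b=cv2.resize(s[220:360,235:385],None,fx=4,fy=4,interpolation=cv2.INTER_CUBIC)
cv2.imwrite('pics/t1.png',a);cv2.imwrite('pics/s1.png',b)
for n,im,box in(('top',t,(325,205,360,240)),('side',s,(310,235,350,270))):
    x0,y0,x1,y1=box;h=cv2.cvtColor(im,cv2.COLOR_BGR2HSV)[y0:y1,x0:x1]
    m=((h[...,1]>150)&((h[...,0]<8)|(h[...,0]>172))&(h[...,2]>90)).astype('uint8')
    k,l,st,ce=cv2.connectedComponentsWithStats(m)
    i=1+np.argmax(st[1:,4]);print(n,st[i],ce[i]+[x0,y0])
E
```

```text
top [  8   8  18  18 237] [341.17721519 221.76371308]
side [ 11   6  23  17 325] [331.57230769 248.94769231]
```

View pics/t1.png

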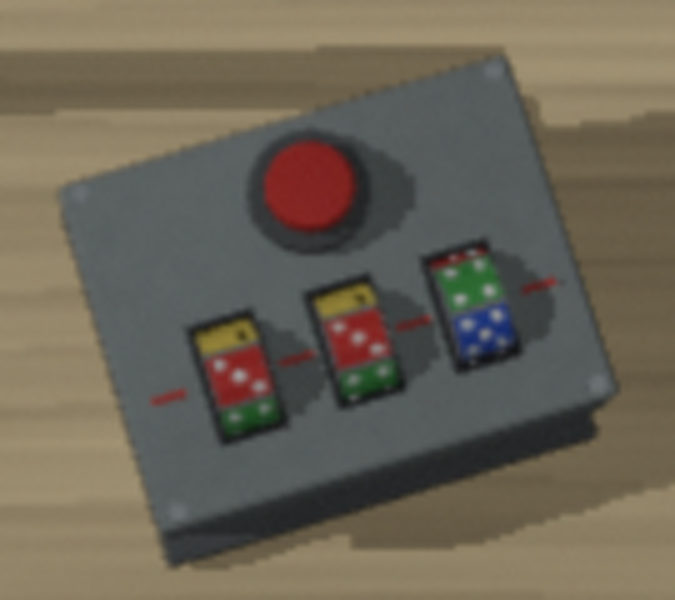

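View pics/s1.png

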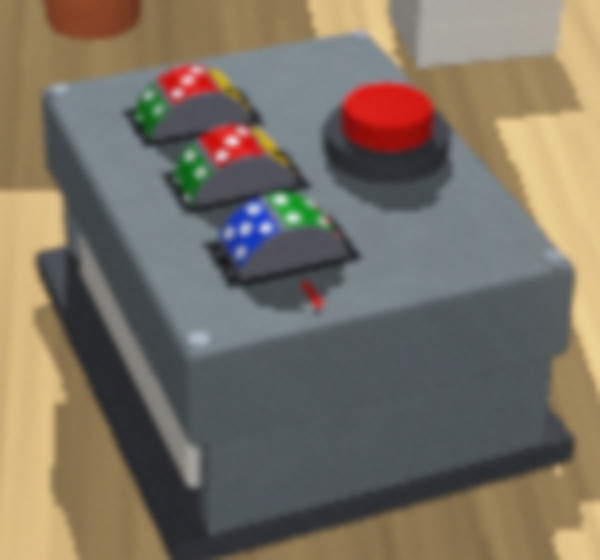

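Run:
```python
from h import *
def T(u,v):return (u/5+280-.4,v/5+185-.4)
def S(u,v):return (u/4+235-.375,v/4+220-.375)
pairs={'plunger':(T(309,186),S(388,103)),'FL':(T(82,190),S(365,37)),'FR':(T(493,70),S(552,256)),'NR':(T(597,383),S(198,337)),'NL':(T(177,511),S(60,88))}
for k,(a,b) in pairs.items():
    p,e=tri([ray('top',*a),ray('side',*b)]);print(k,p.round(1),np.round(e,1), 'top@118',onz('top',*a,118 if k!='plunger' else 142).round(1))
for k,a in {'w1':T(238,376),'w2':T(355,342),'w3':T(472,306)}.items(): print(k,onz('top',*a,137).round(1))
```

```text
plunger [581.1 -31.7 140.1] [0. 0.] top@118 [580.7 -31.6 142. ]
FL [584.3  69.5 116.9] [0.4 0.4] top@118 [584.5  69.4 118. ]
FR [ 638.2 -117.   117.7] [1.2 1.2] top@118 [ 639.4 -117.1  118. ]
NR [ 494.6 -160.   118.9] [0.7 0.7] top@118 [ 495.5 -160.1  118. ]
NL [439.2  27.4 118.5] [0.4 0.4] top@118 [439.7  27.4 118. ]
w1 [4.969e+02 4.000e-01 1.370e+02]
w2 [511.7 -51.1 137. ]
w3 [ 527.4 -103.   137. ]
```

jog_arm(rows=[[[0.3,-0.24,0,0,0,0],[0.6,-0.48,0,0,0,0],[0.9,-0.72,0,0,0,0],[0.9,-0.72,0,0,0,0],[0.9,-0.72,0,0,0,0],[0.9,-0.72,0,0,0,0],[0.9,-0.72,0,0,0,0]]], jaw=1, grip_force=40)

```text
time_s: 0.73
eef_pos: [253.2, -358.1, 231.4]
ee_rot: [0.0, 0.989, 0.151, -0.0]
force: [-0.2, 0.0, -0.1]
grip_width: 0.01
```

jog_arm(rows=[[[0.3,-0.24,0,0,0,0],[0.6,-0.48,0,0,0,0],[0.9,-0.72,0,0,0,0],[0.9,-0.72,0,0,0,0],[0.9,-0.72,0,0,0,0],[0.9,-0.72,0,0,0,0],[0.9,-0.72,0,0,0,0]]])

```text
time_s: 1.32
eef_pos: [349.6, -215.7, 231.2]
ee_rot: [0.0, 0.989, 0.151, -0.0]
force: [0.2, 0.3, -0.4]
grip_width: -0.001
```

jog_arm(rows=[[[0.3,-0.24,0,0,0,0],[0.6,-0.48,0,0,0,0],[0.9,-0.72,0,0,0,0],[0.9,-0.72,0,0,0,0],[0.9,-0.72,0,0,0,0],[0.9,-0.72,0,0,0,0],[0.9,-0.72,0,0,0,0]]])

```text
time_s: 1.9
eef_pos: [446.2, -73.0, 231.0]
ee_rot: [0.0, 0.989, 0.15, -0.0]
force: [-0.4, 0.2, -0.8]
grip_width: 0.001
```

```bash
cat > look.py <<'E'
import sys
from h import *
import pickle
n=sys.argv[1]
s=ctrl.sense();im=capture('wrist')[:,:,::-1].copy()
cv2.imwrite(f'pics/{n}.png',im);pickle.dump(s,open(f'pics/{n}.pkl','wb'))
print(s['time_s'],s['eef_pos'].round(2),s['force'].round(2),s['ee_rot'].round(4))
E
python3 look.py w1
```

```text
1.9 [446.21 -72.96 230.96] [-0.36  0.18 -0.85] [ 1.000e-04  9.887e-01  1.500e-01 -5.000e-04]
```

View pics/w1.png

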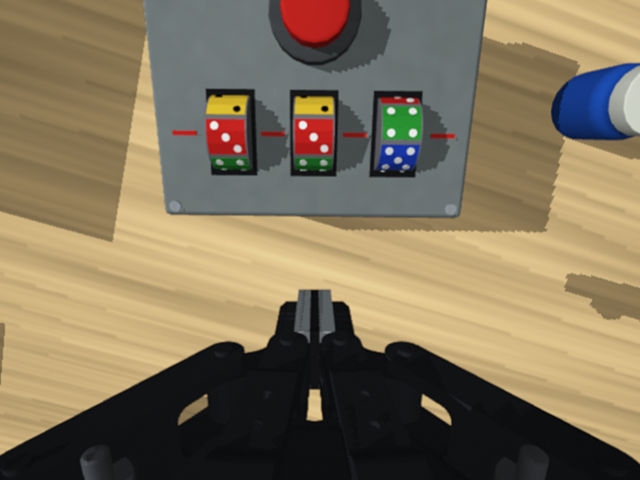

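The wrist view shows the three wheels at (227,133), (314,133) and (398,133), with index marks along row ≈133: wheel1 is just past 3, wheel2 is about 3, and wheel3 is between 4 and 5. The closed fingertips are at (315,295).

```bash
cat > ana.py <<'E'
import sys,pickle
from h import *
n=sys.argv[1]
s=pickle.load(open(f'pics/{n}.pkl','rb'));im=cv2.imread(f'pics/{n}.png')
Z=float(sys.argv[2]) if len(sys.argv)>2 else 117.
hsv=cv2.cvtColor(im,cv2.COLOR_BGR2HSV)
red=(((hsv[...,0]<8)|(hsv[...,0]>172))&(hsv[...,1]>150)&(hsv[...,2]>90)).astype('uint8')
k,l,st,ce=cv2.connectedComponentsWithStats(red)
for i in range(1,k):
    if st[i,4]>15: print(st[i],ce[i].round(1),onz('wrist',*ce[i],Z,s).round(1))
E
python3 ana.py w1
python3 - <<'E'
import cv2
im=cv2.imread('pics/w1.png')[80:220,150:470]
cv2.imwrite('pics/w1z.png',cv2.resize(im,None,fx=2.5,fy=2.5,interpolation=cv2.INTER_CUBIC))
E
```

```text
[ 280    0   70   43 2462] [313.9  18.3] [579.5 -31.2 117. ]
[380  98  39   6 156] [397.9 100.4] [550.4 -97.7 117. ]
[ 206  119   40   36 1117] [225.5 136. ] [495.3   5.  117. ]
[ 295  119   38   35 1111] [313.4 135.9] [512.8 -51.4 117. ]
[173 131  24   4  93] [184.1 132.5] [489.3  31.9 117. ]
[261 132  24   4  93] [272.4 133.5] [506.1 -24.7 117. ]
[343 133  23   4  92] [354.  134.5] [521.7 -77.2 117. ]
[431 134  24   4  94] [442.3 135.5] [ 538.5 -134.   117. ]
```

View pics/w1z.png

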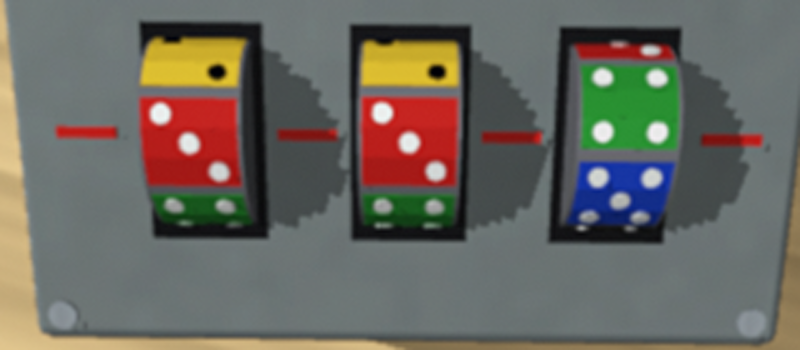

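```bash
cat > wh.py <<'E'
import sys,pickle
from h import *
YAW=np.radians(16.5);X=np.array([np.cos(YAW),np.sin(YAW),0]);Y=np.array([-X[1],X[0],0])
C2=np.array([514.2,-51.2,113.0])
def wheelang(n,w,u,v):
    s=pickle.load(open(f'pics/{n}.pkl','rb'));o,r=ray('wrist',u,v,s)
    c=C2+Y*55*(2-w);d=o-c
    a=np.array([d@X,d[2]]);b=np.array([r@X,r[2]])
    A=b@b;B=a@b;Cc=a@a-24**2;D=B*B-A*Cc
    if D<0:return None
    t=(-B-np.sqrt(D))/A;p=a+t*b
    return np.arctan2(p[0],p[1])
def prof(n,w,z0=None):
    """sample hue along wheel rim at its middle, print field boundaries -> theta"""
    s=pickle.load(open(f'pics/{n}.pkl','rb'));im=cv2.imread(f'pics/{n}.png');c=C2+Y*55*(2-w)
    th=[];
    names={'w':1,'y':2,'r':3,'g':4,'b':5,'k':6}
    phis=np.arange(-1.2,1.21,.01);lab=[]
    for ph in phis:
        cnt={}
        for dy in np.linspace(-10,10,21):
            u,v=proj('wrist',c+X*24*np.sin(ph)+np.array([0,0,24*np.cos(ph)])+Y*dy,s)
            if not(0<=u<639 and 0<=v<479):continue
            b,g,r=cv2.getRectSubPix(im,(1,1),(u,v))[0,0].astype(int)
            mx,mn=max(b,g,r),min(b,g,r)
            if mx-mn<50: k='-'
            elif r>1.8*g and r>1.8*b:k='r'
            elif r>1.8*b and g>1.2*b:k='y'
            elif g>1.3*r and g>1.3*b:k='g'
            elif b>1.3*r:k='b'
            else:k='-'
            cnt[k]=cnt.get(k,0)+1
        cc={k:q for k,q in cnt.items() if k!='-'}
        k=max(cc,key=cc.get) if cc and max(cc.values())>=6 else '-'
        lab.append(k)
    lab=np.array(lab);out=[]
    for k in 'yrgb':
        i=np.where(lab==k)[0]
        if len(i)>5:
            lo,hi=phis[i[0]],phis[i[-1]];out.append((k,round(lo,2),round(hi,2),round((lo+hi)/2+(names[k]-1)*1.0472,3)))
    return out
if __name__=='__main__':
    for w in (1,2,3):
        print(w,prof(sys.argv[1],w))
E
python3 wh.py w1
```

```text
Traceback (most recent call last):
  File "wh.py", line 44, in <module>
    print(w,prof(sys.argv[1],w))
            ~~~~^^^^^^^^^^^^^^^
  File "wh.py", line 22, in prof
    u,v=proj('wrist',c+X*24*np.sin(ph)+np.array([0,0,24*np.cos(ph)])+Y*dy,s)
        ~~~~^^^^^^^^^^^^^^^^^^^^^^^^^^^^^^^^^^^^^^^^^^^^^^^^^^^^^^^^^^^^^^^^
  File "h.py", line 26, in proj
    c,P=cam_pose(name,state);f=intr(c)
        ~~~~~~~~^^^^^^^^^^^^
  File "h.py", line 6, in cam_pose
    c=calibration(name)
ValueError: time passes only in moves, steps and waits
```

```bash
python3 - <<'E'
from rig import calibration
import pickle
pickle.dump({n:calibration(n) for n in('side','top','wrist')},open('cal.pkl','wb'))
E
sed -i 's/^from rig import.*/from rig import ctrl,capture\nimport pickle\n_C=pickle.load(open("\.\/cal.pkl","rb"))\ndef calibration(n): return _C[n]/' h.py
python3 wh.py w1
```

```text
1 [('y', np.float64(0.47), np.float64(1.2), np.float64(1.882)), ('r', np.float64(-0.58), np.float64(0.35), np.float64(1.979)), ('g', np.float64(-1.07), np.float64(-0.7), np.float64(2.257))]
2 [('y', np.float64(0.51), np.float64(1.2), np.float64(1.902)), ('r', np.float64(-0.54), np.float64(0.39), np.float64(2.019)), ('g', np.float64(-1.05), np.float64(-0.66), np.float64(2.287))]
3 [('r', np.float64(0.91), np.float64(1.2), np.float64(3.149)), ('g', np.float64(-0.11), np.float64(0.81), np.float64(3.492)), ('b', np.float64(-1.19), np.float64(-0.24), np.float64(3.474))]
```

jog_arm(rows=[[[0.2,0.18,0.1,0,0,0],[0.415,0.361,0.3,0,0,0],[0.415,0.361,0.45,0,0,0],[0.415,0.361,0.54,0,0,0],[0.415,0.361,0.56,0,0,0],[0.415,0.361,0.573,0,0,0],[0.415,0.361,0.573,0,0,0],[0.415,0.361,0.573,0,0,0]]])

```text
time_s: 2.62
eef_pos: [522.2, -105.0, 146.8]
ee_rot: [0.001, 0.989, 0.15, 0.001]
force: [0.5, 0.1, 0.2]
grip_width: -0.001
```

```bash
python3 look.py w2
```

```text
2.6167 [ 522.21 -105.01  146.78] [0.55 0.07 0.21] [7.000e-04 9.886e-01 1.504e-01 1.000e-03]
```

View pics/w2.png

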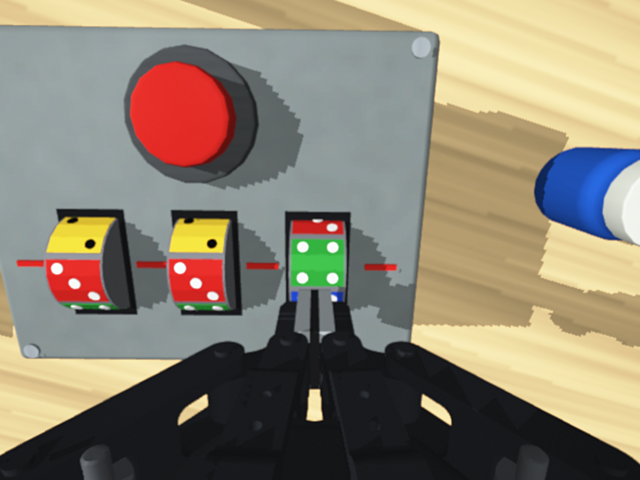

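The tip hovers over the near half of wheel3, centred sideways: wheel at columns 290–345, tip at 297–335. I'll descend gently.

jog_arm(rows=[[[0,0,0.01,0,0,0],[0,0,0.02,0,0,0],[0,0,0.03,0,0,0],[0,0,0.03,0,0,0],[0,0,0.03,0,0,0]]])

```text
time_s: 3.08
eef_pos: [522.0, -104.2, 140.8]
ee_rot: [-0.0, 0.989, 0.151, -0.0]
force: [0.6, -0.5, -0.6]
grip_width: 0.0
```

jog_arm(rows=[[[0,0,0.004,0,0,0],[0,0,0.008,0,0,0],[0,0,0.012,0,0,0],[0,0,0.014,0,0,0],[0,0,0.014,0,0,0]]])

```text
time_s: 3.5
eef_pos: [522.0, -104.2, 138.6]
ee_rot: [-0.0, 0.989, 0.151, -0.0]
force: [-0.1, 0.1, -0.5]
grip_width: -0.0
```

jog_arm(rows=[[[0,0,0.002,0,0,0],[0,0,0.004,0,0,0],[0,0,0.004,0,0,0],[0,0,0.004,0,0,0]]])

```text
time_s: 3.83
eef_pos: [522.1, -104.2, 138.1]
ee_rot: [0.0, 0.989, 0.151, 0.0]
force: [-0.1, -1.0, -0.7]
grip_width: -0.001
```

jog_arm(rows=[[[0,0,0.002,0,0,0],[0,0,0.004,0,0,0],[0,0,0.004,0,0,0],[0,0,0.004,0,0,0]]])

```text
time_s: 4.17
eef_pos: [522.1, -104.2, 137.5]
ee_rot: [0.0, 0.989, 0.151, -0.0]
force: [0.7, 0.0, 0.6]
grip_width: 0.002
```

jog_arm(rows=[[[0,0,0.002,0,0,0],[0,0,0.004,0,0,0],[0,0,0.004,0,0,0],[0,0,0.004,0,0,0]]])

```text
time_s: 4.5
eef_pos: [522.1, -104.2, 136.9]
ee_rot: [0.0, 0.989, 0.151, -0.0]
force: [-1.3, -0.1, -0.0]
grip_width: 0.0
```

jog_arm(rows=[[[0,0,0.002,0,0,0],[0,0,0.004,0,0,0],[0,0,0.004,0,0,0],[0,0,0.004,0,0,0]]])

```text
time_s: 4.83
eef_pos: [522.1, -104.2, 136.3]
ee_rot: [-0.0, 0.989, 0.151, -0.0]
force: [1.0, 0.7, 0.6]
grip_width: 0.002
```

jog_arm(rows=[[[0,0,0.002,0,0,0],[0,0,0.004,0,0,0],[0,0,0.004,0,0,0],[0,0,0.004,0,0,0]]])

```text
time_s: 5.17
eef_pos: [522.1, -104.2, 135.7]
ee_rot: [-0.0, 0.989, 0.151, -0.0]
force: [0.1, -0.5, -0.7]
grip_width: -0.002
```

jog_arm(rows=[[[0,0,0.002,0,0,0],[0,0,0.004,0,0,0],[0,0,0.004,0,0,0],[0,0,0.004,0,0,0]]])

```text
time_s: 5.5
eef_pos: [522.1, -104.2, 135.1]
ee_rot: [-0.0, 0.989, 0.151, -0.0]
force: [-0.1, -0.6, 0.1]
grip_width: 0.001
```

Run:
```python
from h import *
s=ctrl.sense();print(s['force'],s['wrist_torque'])
a=capture('side')[:,:,::-1]
a=cv2.resize(a[200:320,220:380],None,fx=5,fy=5,interpolation=cv2.INTER_CUBIC);cv2.imwrite('pics/s2.png',a)
```

```text
[-0.09467334 -0.5982394   0.13471059] [-0.00189032  0.00717428 -0.00078217]
```

View pics/s2.png

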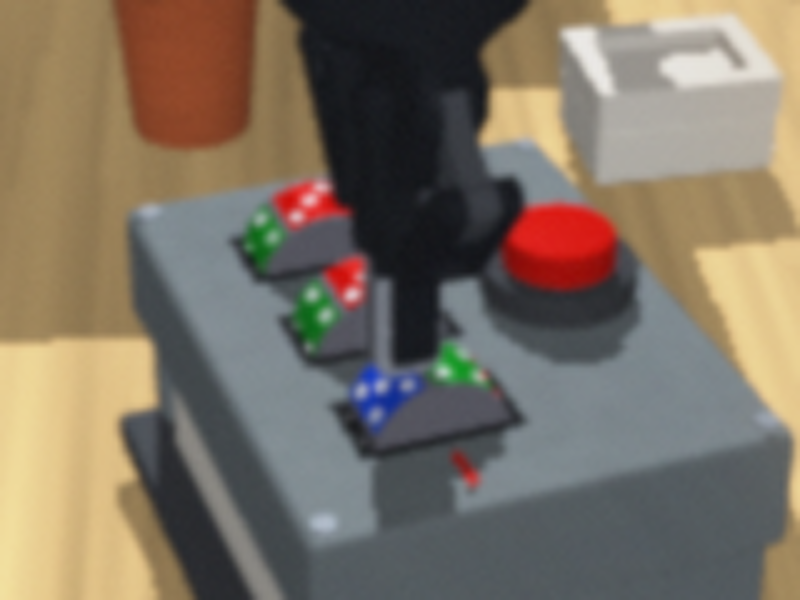

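The tip is very close to the wheel3 top, slightly to the near side, with no load read yet.

jog_arm(rows=[[[0,0,0.002,0,0,0],[0,0,0.003,0,0,0],[0,0,0.003,0,0,0],[0,0,0.003,0,0,0]]])

```text
time_s: 5.88
eef_pos: [522.1, -104.2, 134.7]
ee_rot: [-0.0, 0.989, 0.151, 0.0]
force: [-0.3, 0.4, -0.2]
grip_width: 0.0
```

jog_arm(rows=[[[0,0,0.002,0,0,0],[0,0,0.003,0,0,0],[0,0,0.003,0,0,0],[0,0,0.003,0,0,0]]])

```text
time_s: 6.22
eef_pos: [522.1, -104.2, 134.3]
ee_rot: [-0.0, 0.989, 0.151, 0.0]
force: [-0.8, 0.2, 0.2]
grip_width: 0.005
```

jog_arm(rows=[[[0,0,0.002,0,0,0],[0,0,0.003,0,0,0],[0,0,0.003,0,0,0],[0,0,0.003,0,0,0]]])

```text
time_s: 6.55
eef_pos: [522.1, -104.2, 133.9]
ee_rot: [0.0, 0.989, 0.151, 0.0]
force: [-0.6, 0.6, 2.4]
grip_width: -0.004
```

jog_arm(rows=[[[0,0,0.002,0,0,0],[0,0,0.003,0,0,0],[0,0,0.003,0,0,0],[0,0,0.003,0,0,0]]])

```text
time_s: 6.88
eef_pos: [522.1, -104.3, 133.5]
ee_rot: [0.0, 0.989, 0.151, 0.0]
force: [-0.5, 0.7, 3.5]
grip_width: 0.001
```

jog_arm(rows=[[[0,0,0.002,0,0,0],[0,0,0.003,0,0,0],[0,0,0.003,0,0,0]]])

```text
time_s: 7.13
eef_pos: [522.1, -104.3, 133.1]
ee_rot: [0.0, 0.989, 0.151, 0.0]
force: [-2.2, 0.0, 5.7]
grip_width: 0.001
```

jog_arm(rows=[[[0.008,0,0,0,0,0],[0.018,0,0,0,0,0],[0.028,0,0,0,0,0],[0.038,0,0,0,0,0],[0.048,0,0,0,0,0],[0.054,0,0,0,0,0]]])

```text
time_s: 7.63
eef_pos: [529.8, -101.9, 133.1]
ee_rot: [0.0, 0.989, 0.151, -0.0]
force: [-1.9, -0.6, 6.0]
grip_width: -0.001
```

```bash
python3 look.py w3
```

```text
7.6333 [ 529.78 -101.95  133.14] [-1.89 -0.59  5.97] [ 2.000e-04  9.886e-01  1.509e-01 -1.000e-04]
```

View pics/w3.png

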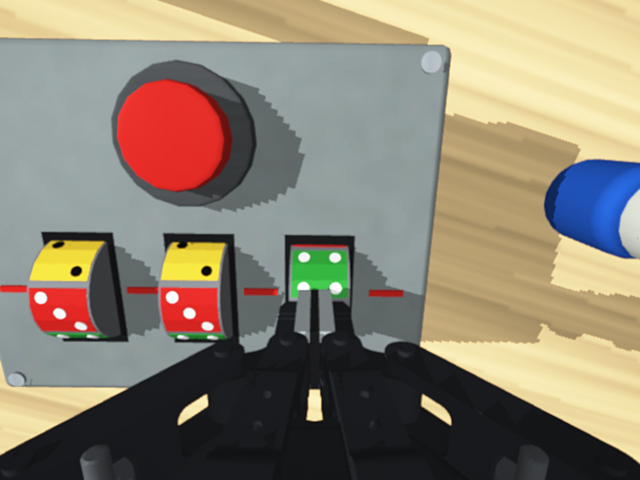

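Wheel3 turns with the tip: the green field has moved to rows 245–290. I'll continue the stroke.

jog_arm(rows=[[[0.008,0,0,0,0,0],[0.018,0,0,0,0,0],[0.028,0,0,0,0,0],[0.038,0,0,0,0,0],[0.048,0,0,0,0,0],[0.058,0,0,0,0,0],[0.06,0,0,0,0,0]]])

```text
time_s: 8.27
eef_pos: [538.5, -99.3, 133.1]
ee_rot: [0.0, 0.989, 0.151, -0.0]
force: [-2.0, -0.7, 5.4]
grip_width: 0.001
```

jog_arm(rows=[[[0,0,-0.01,0,0,0],[0,0,-0.04,0,0,0],[-0.1,0,-0.08,0,0,0],[-0.25,0,-0.2,0,0,0],[-0.4,0,-0.3,0,0,0],[-0.4,0,-0.3,0,0,0],[-0.4,0,-0.3,0,0,0]]])

```text
time_s: 8.85
eef_pos: [481.1, -117.3, 178.6]
ee_rot: [0.0, 0.989, 0.15, 0.001]
force: [0.0, 0.2, -0.8]
grip_width: -0.002
```

```bash
sed -i 's/-51.2,113.0/-51.2,112.0/' wh.py; python3 look.py w4; python3 wh.py w4; python3 ana.py w4 116
```

```text
8.85 [ 481.07 -117.29  178.57] [ 0.02  0.22 -0.76] [4.000e-04 9.886e-01 1.503e-01 7.000e-04]
1 [('y', np.float64(0.48), np.float64(1.2), np.float64(1.887)), ('r', np.float64(-0.57), np.float64(0.36), np.float64(1.989)), ('g', np.float64(-1.15), np.float64(-0.68), np.float64(2.227))]
2 [('y', np.float64(0.52), np.float64(1.2), np.float64(1.907)), ('r', np.float64(-0.53), np.float64(0.39), np.float64(2.024)), ('g', np.float64(-1.15), np.float64(-0.64), np.float64(2.247))]
3 [('g', np.float64(0.61), np.float64(1.2), np.float64(4.047)), ('b', np.float64(-0.46), np.float64(0.49), np.float64(4.204))]
[ 152    0   89   66 4784] [196.7  28.1] [580.1 -25.1 116. ]
[ 185  157   50   43 1660] [209.1 177.8] [509.6 -47.1 116. ]
[  74  158   55   42 1648] [100.4 177.9] [491.8  10.4 116. ]
[ 45 168  28   6 136] [ 58.5 170.1] [489.2  32.9 116. ]
[154 169  28   6 159] [167.2 171.6] [506.1 -24.3 116. ]
[254 171  29   5 141] [267.6 173. ] [521.8 -77.4 116. ]
[361 172  29   6 147] [375.  174.1] [ 538.8 -134.3  116. ]
```

View pics/w4.png

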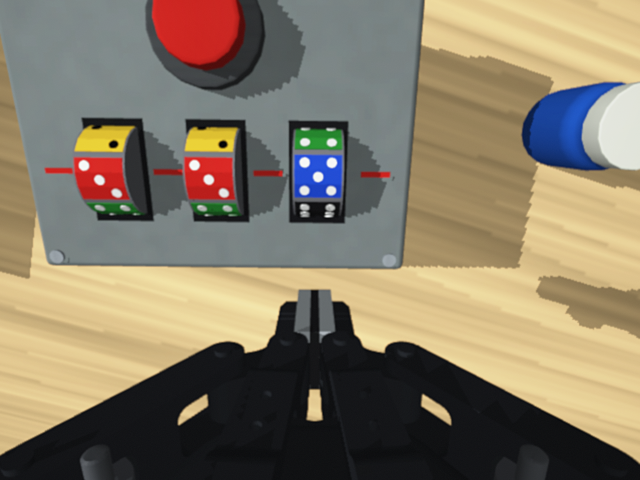

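Wheel3 now shows blue 5 squarely (field at rows 152–200, index at 173), estimated 4.20 rad. Next is wheel2, rolled toward the robot in two short strokes.

jog_arm(rows=[[[0.19,-0.18,0,0,0,0],[0.38,-0.355,0.05,0,0,0],[0.38,-0.355,0.15,0,0,0],[0.38,-0.355,0.22,0,0,0],[0.38,-0.355,0.26,0,0,0],[0.38,-0.355,0.275,0,0,0],[0.38,-0.355,0.278,0,0,0],[0.38,-0.355,0.278,0,0,0]]])

```text
time_s: 9.57
eef_pos: [519.7, -49.9, 136.5]
ee_rot: [0.0, 0.989, 0.15, 0.0]
force: [-0.1, 0.5, 1.2]
grip_width: 0.002
```

jog_arm(rows=[[[0,0,0.002,0,0,0],[0,0,0.004,0,0,0],[0,0,0.006,0,0,0],[0,0,0.006,0,0,0]]])

```text
time_s: 9.9
eef_pos: [519.7, -49.3, 135.5]
ee_rot: [0.0, 0.989, 0.151, 0.0]
force: [0.1, 0.2, -0.1]
grip_width: 0.002
```

jog_arm(rows=[[[0,0,0.003,0,0,0],[0,0,0.006,0,0,0],[0,0,0.009,0,0,0],[0,0,0.009,0,0,0]]])

```text
time_s: 10.23
eef_pos: [519.7, -49.2, 134.0]
ee_rot: [0.0, 0.989, 0.151, 0.0]
force: [0.6, 0.1, 1.8]
grip_width: 0.001
```

jog_arm(rows=[[[0,0,0.002,0,0,0],[0,0,0.003,0,0,0],[0,0,0.003,0,0,0],[0,0,0.003,0,0,0]]])

```text
time_s: 10.57
eef_pos: [519.7, -49.2, 133.7]
ee_rot: [0.0, 0.989, 0.151, 0.0]
force: [-1.0, -0.9, 4.0]
grip_width: 0.002
```

jog_arm(rows=[[[0,0,0.001,0,0,0],[0,0,0.002,0,0,0],[0,0,0.002,0,0,0]]])

```text
time_s: 10.82
eef_pos: [519.7, -49.2, 133.4]
ee_rot: [0.0, 0.989, 0.151, 0.0]
force: [-0.9, 0.1, 4.6]
grip_width: -0.001
```

jog_arm(rows=[[[-0.008,0,0,0,0,0],[-0.018,0,0,0,0,0],[-0.028,0,0,0,0,0],[-0.038,0,0,0,0,0],[-0.048,0,0,0,0,0],[-0.058,0,0,0,0,0],[-0.068,0,0,0,0,0],[-0.078,0,0,0,0,0]]])

```text
time_s: 11.48
eef_pos: [508.5, -52.6, 133.4]
ee_rot: [-0.0, 0.989, 0.151, 0.0]
force: [3.0, 3.7, 5.7]
grip_width: 0.0
```

jog_arm(rows=[[[-0.002,0,0,0,0,0],[-0.002,0,0,0,0,0]]])

```text
time_s: 11.65
eef_pos: [508.1, -52.8, 133.3]
ee_rot: [-0.0, 0.989, 0.151, 0.0]
force: [1.6, 2.0, 5.9]
grip_width: -0.001
```

jog_arm(rows=[[[0,0,-0.01,0,0,0],[0,0,-0.04,0,0,0],[-0.1,0,-0.12,0,0,0],[-0.25,0,-0.2,0,0,0],[-0.3,0,-0.25,0,0,0],[-0.3,0,-0.25,0,0,0],[-0.3,0,-0.25,0,0,0]]])

```text
time_s: 12.23
eef_pos: [465.5, -66.3, 170.8]
ee_rot: [0.0, 0.989, 0.15, 0.0]
force: [0.1, 0.1, 0.1]
grip_width: -0.002
```

```bash
python3 look.py w5; python3 wh.py w5
```

```text
12.2333 [465.48 -66.33 170.83] [0.06 0.13 0.08] [2.000e-04 9.886e-01 1.505e-01 3.000e-04]
1 [('y', np.float64(0.48), np.float64(1.2), np.float64(1.887)), ('r', np.float64(-0.57), np.float64(0.35), np.float64(1.984)), ('g', np.float64(-1.16), np.float64(-0.68), np.float64(2.222))]
2 [('y', np.float64(-1.07), np.float64(0.95), np.float64(0.987)), ('r', np.float64(-1.04), np.float64(-0.11), np.float64(1.519)), ('g', np.float64(-1.2), np.float64(-1.12), np.float64(1.982))]
3 [('g', np.float64(0.6), np.float64(1.2), np.float64(4.042)), ('b', np.float64(-0.46), np.float64(0.49), np.float64(4.204))]
```

View pics/w5.png

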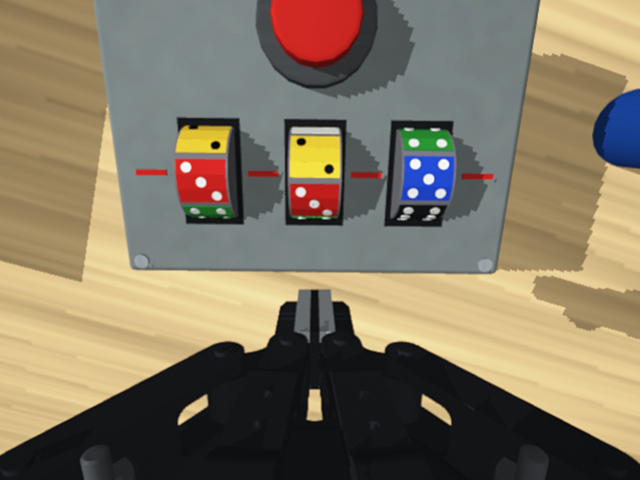

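Wheel2 is halfway: the yellow/red line is at row 178, estimated 1.51 rad. I'll do a second stroke.

jog_arm(rows=[[[0.2,0,0,0,0,0],[0.376,0,0.05,0,0,0],[0.376,0,0.15,0,0,0],[0.376,0,0.2,0,0,0],[0.376,0,0.22,0,0,0],[0.376,0,0.23,0,0,0],[0.376,0,0.235,0,0,0],[0.376,0,0.238,0,0,0]]])

```text
time_s: 12.95
eef_pos: [519.1, -49.6, 135.5]
ee_rot: [0.0, 0.989, 0.151, 0.0]
force: [0.1, -0.3, -0.2]
grip_width: -0.002
```

jog_arm(rows=[[[0,0,0.003,0,0,0],[0,0,0.006,0,0,0],[0,0,0.008,0,0,0],[0,0,0.01,0,0,0],[0,0,0.01,0,0,0],[0,0,0.01,0,0,0]]])

```text
time_s: 13.45
eef_pos: [519.2, -49.5, 133.8]
ee_rot: [0.0, 0.989, 0.151, 0.0]
force: [-1.6, -0.8, 2.4]
grip_width: 0.001
```

jog_arm(rows=[[[0,0,0.001,0,0,0],[0,0,0.002,0,0,0],[0,0,0.003,0,0,0],[0,0,0.003,0,0,0]]])

```text
time_s: 13.78
eef_pos: [519.2, -49.4, 133.3]
ee_rot: [0.0, 0.989, 0.151, 0.0]
force: [-1.2, -0.8, 5.1]
grip_width: -0.006
```

jog_arm(rows=[[[-0.007,0,0,0,0,0],[-0.017,0,0,0,0,0],[-0.027,0,0,0,0,0],[-0.037,0,0,0,0,0],[-0.047,0,0,0,0,0],[-0.057,0,0,0,0,0],[-0.067,0,0,0,0,0],[-0.075,0,0,0,0,0]]])

```text
time_s: 14.45
eef_pos: [508.5, -52.7, 133.3]
ee_rot: [0.0, 0.989, 0.151, 0.001]
force: [2.4, 1.7, 5.4]
grip_width: -0.002
```

jog_arm(rows=[[[0,0,0,0,0,0],[0,0,0,0,0,0],[0,0,-0.01,0,0,0],[0,0,-0.04,0,0,0],[-0.1,0,-0.12,0,0,0],[-0.25,0,-0.2,0,0,0],[-0.3,0,-0.25,0,0,0],[-0.3,0,-0.25,0,0,0]]])

```text
time_s: 15.12
eef_pos: [464.8, -66.6, 171.9]
ee_rot: [0.0, 0.989, 0.15, 0.001]
force: [0.5, -0.0, 0.4]
grip_width: -0.001
```

```bash
python3 look.py w6; python3 wh.py w6
```

```text
15.1167 [464.83 -66.59 171.86] [ 0.55 -0.01  0.38] [5.000e-04 9.886e-01 1.503e-01 6.000e-04]
1 [('y', np.float64(0.48), np.float64(1.2), np.float64(1.887)), ('r', np.float64(-0.57), np.float64(0.35), np.float64(1.984)), ('g', np.float64(-1.2), np.float64(-0.68), np.float64(2.202))]
2 [('y', np.float64(-0.46), np.float64(0.47), np.float64(1.052)), ('r', np.float64(-1.2), np.float64(-0.57), np.float64(1.209))]
3 [('g', np.float64(0.6), np.float64(1.2), np.float64(4.042)), ('b', np.float64(-0.46), np.float64(0.48), np.float64(4.199))]
```

View pics/w6.png

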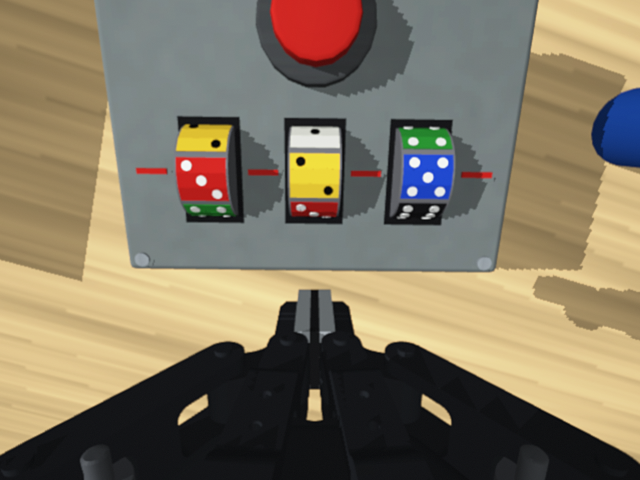

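Wheel2 shows yellow 2 squarely, about 1.05 rad. Next is wheel1, about +27.8 mm of rim away from the robot, in two strokes.

jog_arm(rows=[[[0.15,-0.18,0,0,0,0],[0.298,-0.367,0.05,0,0,0],[0.298,-0.367,0.15,0,0,0],[0.298,-0.367,0.2,0,0,0],[0.298,-0.367,0.22,0,0,0],[0.298,-0.367,0.23,0,0,0],[0.298,-0.367,0.235,0,0,0],[0.298,-0.367,0.235,0,0,0]]])

```text
time_s: 15.83
eef_pos: [491.8, -0.9, 135.6]
ee_rot: [0.0, 0.989, 0.15, 0.0]
force: [0.1, 0.4, 0.0]
grip_width: -0.003
```

jog_arm(rows=[[[0,0,0.003,0,0,0],[0,0,0.006,0,0,0],[0,0,0.009,0,0,0],[0,0,0.012,0,0,0],[0,0,0.012,0,0,0],[0,0,0.012,0,0,0]]])

```text
time_s: 16.33
eef_pos: [491.8, -0.4, 133.8]
ee_rot: [0.0, 0.989, 0.151, 0.0]
force: [-0.3, -1.0, 2.7]
grip_width: 0.001
```

jog_arm(rows=[[[0,0,0.001,0,0,0],[0,0,0.002,0,0,0],[0,0,0.003,0,0,0],[0,0,0.0035,0,0,0],[0,0,0.0035,0,0,0]]])

```text
time_s: 16.75
eef_pos: [491.8, -0.4, 133.3]
ee_rot: [0.0, 0.989, 0.151, 0.0]
force: [-1.0, -1.2, 6.0]
grip_width: -0.001
```

jog_arm(rows=[[[0.008,0,0,0,0,0],[0.02,0,0,0,0,0],[0.032,0,0,0,0,0],[0.044,0,0,0,0,0],[0.056,0,0,0,0,0],[0.068,0,0,0,0,0],[0.08,0,0,0,0,0],[0.092,0,0,0,0,0]]])

```text
time_s: 17.42
eef_pos: [504.8, 3.6, 133.2]
ee_rot: [0.0, 0.989, 0.151, -0.0]
force: [-2.2, -3.0, 6.2]
grip_width: -0.001
```

jog_arm(rows=[[[0,0,0,0,0,0],[0,0,0,0,0,0],[0,0,-0.01,0,0,0],[0,0,-0.04,0,0,0],[-0.1,0,-0.12,0,0,0],[-0.25,0,-0.2,0,0,0],[-0.4,0,-0.25,0,0,0],[-0.4,0,-0.25,0,0,0]]])

```text
time_s: 18.08
eef_pos: [445.5, -14.3, 171.7]
ee_rot: [0.0, 0.989, 0.151, 0.0]
force: [0.1, 0.2, -0.5]
grip_width: 0.002
```

```bash
python3 look.py w7; python3 wh.py w7
```

```text
18.0833 [445.53 -14.28 171.67] [ 0.15  0.17 -0.49] [1.000e-04 9.886e-01 1.506e-01 2.000e-04]
1 [('y', np.float64(1.02), np.float64(1.2), np.float64(2.157)), ('r', np.float64(0.02), np.float64(0.94), np.float64(2.574)), ('g', np.float64(-1.04), np.float64(-0.12), np.float64(2.562)), ('b', np.float64(-1.2), np.float64(-1.11), np.float64(3.034))]
2 [('y', np.float64(-0.46), np.float64(0.47), np.float64(1.052)), ('r', np.float64(-1.2), np.float64(-0.57), np.float64(1.209))]
3 [('g', np.float64(0.6), np.float64(1.2), np.float64(4.042)), ('b', np.float64(-0.46), np.float64(0.48), np.float64(4.199))]
```

View pics/w7.png

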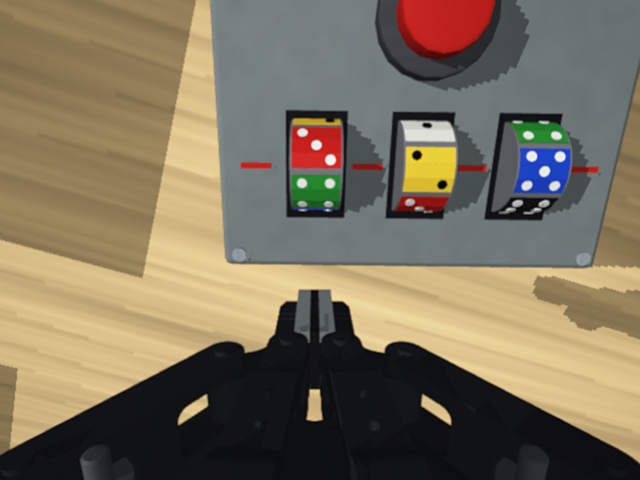

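Wheel1 is at about 2.57 rad (red/green line at row 171, on the index). A second equal stroke follows.

jog_arm(rows=[[[0.15,0,0,0,0,0],[0.308,0,0.05,0,0,0],[0.308,0,0.15,0,0,0],[0.308,0,0.2,0,0,0],[0.308,0,0.22,0,0,0],[0.308,0,0.23,0,0,0],[0.308,0,0.235,0,0,0],[0.308,0,0.235,0,0,0]]])

```text
time_s: 18.8
eef_pos: [491.7, -0.4, 135.6]
ee_rot: [0.0, 0.989, 0.151, 0.0]
force: [0.2, -0.7, -0.1]
grip_width: -0.007
```

jog_arm(rows=[[[0,0,0.003,0,0,0],[0,0,0.006,0,0,0],[0,0,0.009,0,0,0],[0,0,0.012,0,0,0],[0,0,0.012,0,0,0],[0,0,0.012,0,0,0]]])

```text
time_s: 19.3
eef_pos: [491.8, -0.3, 133.7]
ee_rot: [0.0, 0.989, 0.151, 0.0]
force: [0.3, -0.5, 3.9]
grip_width: 0.001
```

jog_arm(rows=[[[0,0,0.001,0,0,0],[0,0,0.002,0,0,0],[0,0,0.003,0,0,0],[0,0,0.003,0,0,0]]])

```text
time_s: 19.63
eef_pos: [491.8, -0.3, 133.2]
ee_rot: [0.0, 0.989, 0.151, 0.0]
force: [-0.7, -0.4, 5.9]
grip_width: 0.003
```

jog_arm(rows=[[[0.008,0,0,0,0,0],[0.02,0,0,0,0,0],[0.032,0,0,0,0,0],[0.044,0,0,0,0,0],[0.056,0,0,0,0,0],[0.068,0,0,0,0,0],[0.08,0,0,0,0,0],[0.091,0,0,0,0,0]]])

```text
time_s: 20.3
eef_pos: [504.6, 3.6, 133.2]
ee_rot: [0.0, 0.989, 0.151, -0.0]
force: [-2.3, -2.5, 6.1]
grip_width: 0.003
```

jog_arm(rows=[[[0,0,0,0,0,0],[0,0,0,0,0,0],[0,0,-0.01,0,0,0],[0,0,-0.04,0,0,0],[0,0,-0.12,0,0,0],[-0.1,0.1,-0.2,0,0,0],[-0.3,0.35,-0.25,0,0,0],[-0.3,0.35,-0.25,0,0,0]]])

```text
time_s: 20.97
eef_pos: [476.5, -62.9, 171.6]
ee_rot: [0.001, 0.989, 0.15, 0.0]
force: [-0.1, 0.4, 0.5]
grip_width: 0.0
```

```bash
python3 look.py w8; python3 wh.py w8
```

```text
20.9667 [476.51 -62.92 171.6 ] [-0.05  0.39  0.46] [8.000e-04 9.887e-01 1.500e-01 4.000e-04]
1 [('r', np.float64(0.59), np.float64(1.2), np.float64(2.989)), ('g', np.float64(-0.46), np.float64(0.46), np.float64(3.142)), ('b', np.float64(-1.2), np.float64(-0.57), np.float64(3.304))]
2 [('y', np.float64(-0.46), np.float64(0.47), np.float64(1.052)), ('r', np.float64(-1.2), np.float64(-0.56), np.float64(1.214))]
3 [('g', np.float64(0.61), np.float64(1.2), np.float64(4.047)), ('b', np.float64(-0.46), np.float64(0.49), np.float64(4.204))]
```

View pics/w8.png

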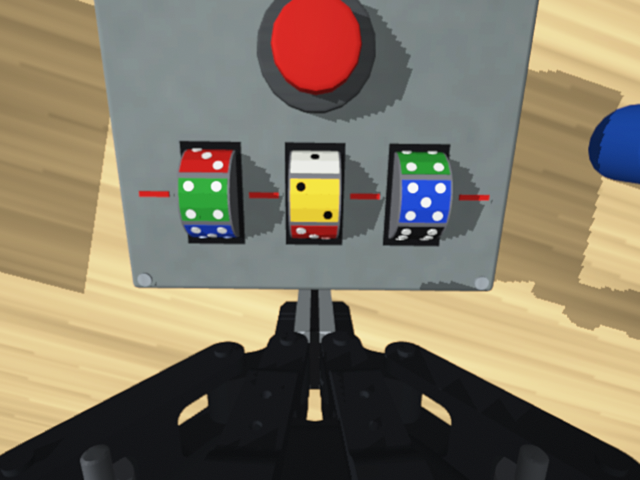

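All three wheels look square: green 4, yellow 2 and blue 5, estimated 3.142, 1.052 and 4.204 rad. Now I'll move over the plunger.

jog_arm(rows=[[[0.2,0.01,0,0,0,0],[0.4,0.02,0,0,0,0],[0.6,0.023,0,0,0,0],[0.717,0.023,0.05,0,0,0],[0.717,0.023,0.13,0,0,0],[0.717,0.023,0.15,0,0,0],[0.717,0.023,0.15,0,0,0],[0.717,0.023,0.15,0,0,0]]])

```text
time_s: 21.68
eef_pos: [580.8, -30.6, 148.2]
ee_rot: [-0.0, 0.989, 0.151, -0.0]
force: [0.0, 0.2, -0.0]
grip_width: -0.003
```

```bash
python3 look.py w9; python3 wh.py w9
```

```text
21.6833 [580.82 -30.61 148.16] [ 0.02  0.22 -0.04] [-1.000e-04  9.886e-01  1.509e-01 -2.000e-04]
1 [('g', np.float64(0.16), np.float64(0.45), np.float64(3.447))]
2 [('y', np.float64(0.0), np.float64(0.5), np.float64(1.297))]
3 [('b', np.float64(0.2), np.float64(0.5), np.float64(4.539))]
```

View pics/w9.png

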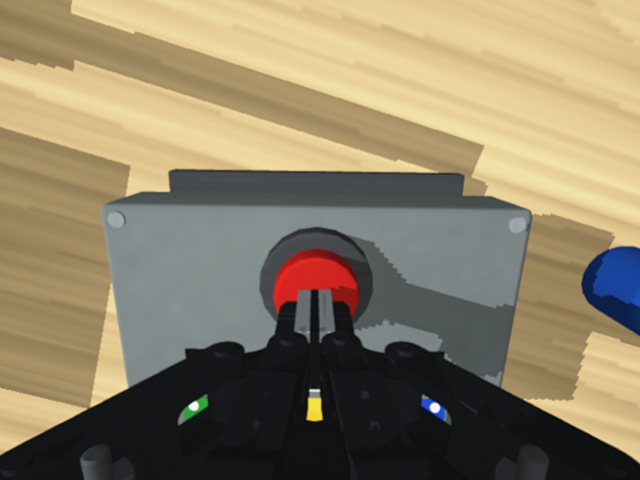

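The tip is over the plunger, which is centred at (316,290). I'll press it down slowly.

jog_arm(rows=[[[0,0,0.02,0,0,0],[0,0,0.04,0,0,0],[0,0,0.05,0,0,0],[0,0,0.06,0,0,0],[0,0,0.067,0,0,0],[0,0,0.073,0,0,0],[0,0,0.073,0,0,0],[0,0,0.073,0,0,0]]])

```text
time_s: 22.4
eef_pos: [581.0, -31.0, 137.3]
ee_rot: [0.0, 0.989, 0.151, -0.0]
force: [-3.2, -0.7, 3.8]
grip_width: 0.002
```

jog_arm(rows=[[[0,0,0.005,0,0,0],[0,0,0.01,0,0,0],[0,0,0.015,0,0,0],[0,0,0.02,0,0,0],[0,0,0.02,0,0,0],[0,0,0.02,0,0,0]]])

```text
time_s: 22.9
eef_pos: [581.0, -31.0, 134.3]
ee_rot: [0.0, 0.989, 0.151, 0.0]
force: [-3.5, 1.0, 6.0]
grip_width: -0.004
```

jog_arm(rows=[[[0,0,0.005,0,0,0],[0,0,0.01,0,0,0],[0,0,0.015,0,0,0],[0,0,0.02,0,0,0],[0,0,0.02,0,0,0],[0,0,0.02,0,0,0]]])

```text
time_s: 23.4
eef_pos: [581.1, -31.0, 131.6]
ee_rot: [0.0, 0.989, 0.151, 0.0]
force: [-4.1, 0.3, 8.1]
grip_width: -0.003
```

jog_arm(rows=[[[0,0,0.002,0,0,0],[0,0,0.004,0,0,0],[0,0,0.004,0,0,0],[0,0,0.004,0,0,0]]])

```text
time_s: 23.73
eef_pos: [581.0, -31.0, 131.1]
ee_rot: [0.0, 0.989, 0.151, 0.0]
force: [-4.3, -0.4, 9.4]
grip_width: -0.001
```

jog_arm(rows=[[[0,0,0.002,0,0,0],[0,0,0.004,0,0,0],[0,0,0.004,0,0,0],[0,0,0.004,0,0,0]]])

```text
time_s: 24.07
eef_pos: [581.0, -31.0, 130.5]
ee_rot: [0.0, 0.989, 0.151, 0.0]
force: [-5.1, -0.1, 8.8]
grip_width: 0.002
```

jog_arm(rows=[[[0,0,0.002,0,0,0],[0,0,0.003,0,0,0],[0,0,0.003,0,0,0],[0,0,0.003,0,0,0]]])

```text
time_s: 24.4
eef_pos: [581.0, -31.0, 130.2]
ee_rot: [0.0, 0.989, 0.151, 0.0]
force: [-6.0, -0.6, 10.4]
grip_width: 0.001
```

jog_arm(rows=[[[0,0,0.001,0,0,0],[0,0,0.002,0,0,0],[0,0,0.002,0,0,0],[0,0,0.002,0,0,0]]])

```text
time_s: 24.73
eef_pos: [581.1, -31.0, 130.2]
ee_rot: [0.0, 0.989, 0.151, 0.0]
force: [-6.3, 0.1, 12.4]
grip_width: 0.001
```

The height stopped at 130.2 mm while the force rose to 12.4 N, so the plunger is at its stop. I'll let it up and back off to look.

jog_arm(rows=[[[0,0,0,0,0,0],[0,0,-0.02,0,0,0],[0,0,-0.05,0,0,0],[0,0,-0.12,0,0,0],[0,0,-0.25,0,0,0],[0,0,-0.35,0,0,0],[0,0,-0.4,0,0,0]]])

```text
time_s: 25.32
eef_pos: [581.8, -31.0, 191.1]
ee_rot: [0.001, 0.989, 0.151, 0.001]
force: [0.4, -0.4, -0.3]
grip_width: 0.0
```

jog_arm(rows=[[[-0.2,0,0,0,0,0],[-0.4,0,0,0,0,0],[-0.6,0,0,0,0,0],[-0.75,0,0,0,0,0],[-0.75,0,0,0,0,0],[-0.75,0,0,0,0,0],[-0.75,0,0,0,0,0]]])

```text
time_s: 25.9
eef_pos: [474.3, -64.5, 189.1]
ee_rot: [0.0, 0.989, 0.151, 0.0]
force: [0.1, -0.2, 0.6]
grip_width: -0.001
```

```bash
python3 look.py w10; python3 wh.py w10
python3 - <<'E'
from h import *
a=capture('side')[:,:,::-1]
cv2.imwrite('pics/s3.png',a)
E
```

```text
25.9 [474.33 -64.48 189.12] [ 0.07 -0.22  0.58] [1.000e-04 9.886e-01 1.508e-01 3.000e-04]
1 [('r', np.float64(0.59), np.float64(1.2), np.float64(2.989)), ('g', np.float64(-0.46), np.float64(0.46), np.float64(3.142)), ('b', np.float64(-1.2), np.float64(-0.57), np.float64(3.304))]
2 [('y', np.float64(-0.46), np.float64(0.47), np.float64(1.052)), ('r', np.float64(-1.2), np.float64(-0.56), np.float64(1.214))]
3 [('g', np.float64(0.61), np.float64(1.2), np.float64(4.047)), ('b', np.float64(-0.46), np.float64(0.49), np.float64(4.204))]
```

View pics/w10.png

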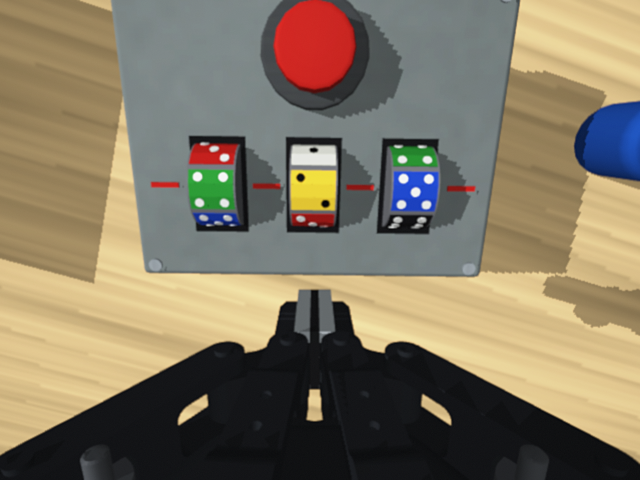

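View pics/s3.png

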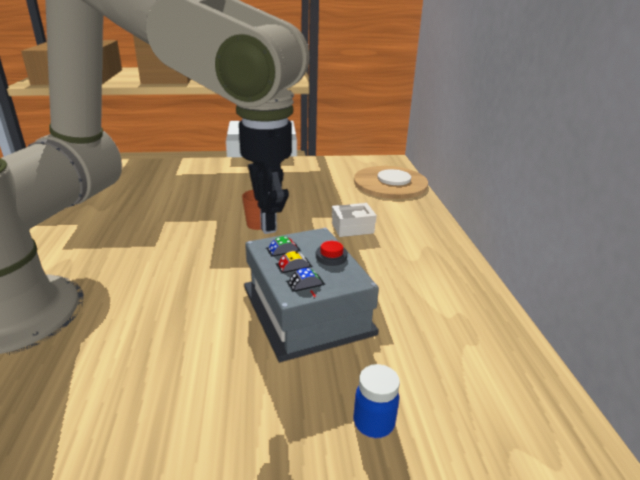

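The wheels show 4-2-5 squarely (row ≈187). The plunger is up at (332,249), as before, the arm is clear, and the bystanders haven't moved. I'm handing the job in.

```bash
python3 -c "
from rig import order
print(order.finish_job())"
```

```text
the job is handed in; nothing more can be done
None
```

The marker is set to 4-2-5, the plunger was pressed fully down and has come back up, and the job is handed in at about 26 s of the 72 s allowed; no verdict was reported.

- **Wheels:** I rolled them with the closed fingertip, at no more than about 6.2 N in the readings. The last picture gives 3.14, 1.05 and 4.20 rad, each within about 0.02 rad of square. They read the same before and after the stamping.
- **Plunger:** I pressed it until it stopped moving down at about 8 mm of travel, with 12.4 N the highest upward force read. In the last pictures it looks as high as at the start.
- **Surroundings:** The arm stands clear of everything, and by eye in the side view the cup, jar and mould have not moved.
- **Disagreement:** The wheel tops were about 3 mm lower by touch (134 mm) than the cameras had suggested (137 mm). I went by touch.

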